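# Bed a smoothing stone in its slotted handle and hold it for the clamp screws

## Task

Take the straight-edged smoothing stone (the full-length rectangular one, not the short one or the round-topped one) out of its rack and slide it edgewise, upright, down into the slot of the wooden handle that is clamped in the vise. Press it gently but firmly, with about 12 newtons, onto the floor of the slot and finish while still holding it there with that steady push, so that I can tighten the clamp screws; the stone is brittle, so never ram it. Leave the other two stones in the rack and do not knock the screwdriver, the tin or the loupe about.

Things in the scene. Friction and masses are not known exactly. Their poses are not given: they have to be found in the camera images.
- straight_stone: the smoothing stone to fit: a plain dark-grey slate plate, rectangular, 9 mm thick (its x), 90 mm long (its y), 80 mm high (its z), about 0.18 kg (0.13 to 0.25). Origin at the centre of its underside. It stands on edge, 16 mm deep, in one of the rack's three slots (which one varies), so its top edge is 92 mm above the table. All its edges are alike, so either way round will do
- short_stone: a stone to leave in the rack: the same slate, 9 mm thick, 80 mm high, but only 60 mm long (y). Origin at the centre of its underside
- round_stone: a stone to leave in the rack: the same slate, 9 mm thick, 90 mm long (y) with a half-round top, 90 mm high in the middle. Origin at the centre of its underside
- rack: fixed plywood storage block, 164 mm (x) by 116 mm (y), 28 mm high (30 at its ends); three slots 12 mm wide and 94 mm long, along y, at x = -50, 0 and +50 mm, each 16 mm deep (floors 12 mm above the table). Origin at the centre of its underside; its place, left or right of the stapler, and its yaw vary
- vise: small fixed grey machine vise (stands on the table, cannot be moved), 134 mm wide (y), reaching 128 mm to its -x and 78 mm to its +x side, jaws up to 62 mm above the table, screw and T-bar on its -x side. Origin on the table under the middle of the wooden handle; place and yaw vary (it and the rack may have changed sides)
- handle: wooden handle clamped rigidly in the vise: beech block 40 mm (x) by 144 mm (y), 70 mm high, top 86 mm above the table. Slot in its top: 12 mm wide (x), 94 mm long (y), closed at both ends, 26 mm deep, 3 mm 45-degree chamfer round the mouth. Two clamp screws on its -x side. Origin under its centre, axes as the vise. A seated stone stands 54 mm out of it. Contact is hard, no spring
- slot_mouth (a point): centre of the slot's mouth, level with the handle's top (86 mm above the table); axes as the handle's: y along the slot, z up
- slot_floor (a point): centre of the slot's floor, 26 mm below the mouth (60 mm above the table); axes as the handle's
- screwdriver: bystander: screwdriver with black handle, 170 mm long, 26 mm thick, lying on the table behind the vise (its +x side). Origin under its middle
- tin_black: bystander: flat round black tin, 58 mm across, 22 mm high, on the table behind the rack (its +x side). Origin under its centre
- loupe: bystander: black loupe standing on the table before the rack (its -x side), 31 mm across, 34 mm high. Origin under its centre
Mind the look-alikes: they are no part of the job. Leave any pink look-alike of the straight_stone alone.

How it is judged (in metres and radians):
On the way, in this order (a step that is already met when the one before it is completed fails the run):
1. the straight-edged stone is drawn up out of its rack slot in the gripper (z of straight_stone in the frame of rack above 0.045 m and contact force between the fingers and straight_stone above 1 N), for 0.1 s.
2. its lower edge is in the handle's slot, at least 6 mm deep, in line with it and upright, still in the gripper (x of straight_stone in the frame of slot_mouth between -0.005 and 0.005 m and y of straight_stone in the frame of slot_mouth between -0.006 and 0.006 m and angle between the y axis of straight_stone and the y axis of handle, either way round below 0.08 rad and z of straight_stone in the frame of slot_mouth below -0.006 m and angle between straight_stone's own z axis and vertical below 0.12 rad and contact force between the fingers and straight_stone above 1 N), for 0.1 s.
At the end, for the whole second after the job is handed in: The straight-edged stone stands in the handle's slot, in line and upright within 0.08 rad, its lower edge within 2 mm of the slot floor, at rest, touched by the fingers, pressing on the handle with 6 to 20 N through the last second; the other two stones are still in the rack (x of straight_stone in the frame of slot_mouth between -0.005 and 0.005 m and y of straight_stone in the frame of slot_mouth between -0.006 and 0.006 m and angle between the y axis of straight_stone and the y axis of handle, either way round below 0.08 rad and z of straight_stone in the frame of slot_floor below 0.002 m and angle between straight_stone's own z axis and vertical below 0.08 rad and contact force between straight_stone and handle between 6 and 20 N and contact force between the fingers and straight_stone above 3 N and linear speed of straight_stone below 0.01 m/s and z of each of short_stone, round_stone in the frame of rack below 0.016 m and distance of each of short_stone, round_stone from where it was at the start of the episode below 0.02 m and angle between each of short_stone, round_stone's own z axis and vertical below 0.25 rad); the arm keeps its last pose, push and grip.
It fails at once if the stone is rammed: it presses on the handle with more than 45 N (contact force between straight_stone and handle above 45 N).
It fails at once if the screwdriver, the black tin or the loupe is pushed more than 25 mm from its place (distance of any of screwdriver, tin_black, loupe from where it was at the start of the episode above 0.025 m).
It fails at once if another stone is taken out of the rack (z of any of short_stone, round_stone in the frame of rack above 0.03 m).
It also fails if it takes over 54 s, if anything falls off the work surface, if the arm or the gripper's body presses on something with over 40 N, if the wrist force passes 120 N, or if a joint passes its speed limit or range.

## Robot

A 6-joint arm with a two-finger parallel gripper is mounted at the origin on a cart in front of the work surface, level with it; the furniture and walls round the work are solid. World frame = base frame: x ahead of the robot, y to its left, z up, the work surface at z = 0. Lengths are in m, angles in degrees, forces in N, time in s.
With the tool pointing down it reaches from about 0.3 to 0.75 m from the base axis. Payload 8.5 kg.
Tool frame: the origin (TCP) lies on the centre line of the jaws, within the pads' length; the fingertips stand 25 mm ahead of it and the grasp point (between the pads) lies 6 mm ahead of it; z points along the fingers, y is the line along which they close (so a half turn about z gives the same grasp; the last joint's range is limited). The gripper opens to 85 mm and grips with 20 to 120 N. Pads are 22 mm wide; open, the fingers measure 114 mm over their backs; the gripper's body (76 mm by 85 mm) begins 54 mm behind the grasp point. The pads swing forward as they close: fully open they stand 13 mm farther back than shut.
Start: joints at [56.19, 21.807, 74.336, -0, 83.858, -12.336], TCP at [0.201, 0.512, 0.256] pointing down, gripper open.
Joint ranges: [-178.18, 178.18], [-50.72, 133.34], [12.68, 142.11], [-81.47, 261.47], [9.98, 163.14], [-165.26, 165.26]. Speed limits (degrees/s): [136.94, 136.94, 180, 180, 180, 180].

## Interface

Orientations are given as a 3x3 rotation matrix whose columns are the frame's x, y, z axes.
In Python, from rig import telemetry, optics, env gives the robot as it stands.
- The arm moves only by the tool send_rows, never from a script. Its argument "deltas" is a list that holds one entry, the list of rows, each a list of 7 numbers: the shift along the tool's x, y, z in m, then the turn, a rotation vector about the tool's x, y, z in rad, then the opening, from -1 (shut) to 1 (fully open), so that 0 is half open. In form: [[[x, y, z, ax, ay, az, grip], ...]]. A call has 1 to 12 rows; each row shifts and turns the commanded pose from where the row before left it, along the tool's axes as they then stand; what a row does not reach is not made up. A row lasts 1/8 s, in which the tool goes at most 62.5 mm and 10.7 degrees, less where a joint would pass 70% of its speed; a pose out of reach is approached as far as the arm can. A call is refused whole if a number of a shift passes 0.0625 or a number of a turn 0.188, either way. A call with a gripper value outside its range is refused whole. The fingers move at their own pace and stop on an object; "squeeze" is the grip in N (left out, the last holds). Time passes only in rows, so rows that do not move let the fingers close. It gives the time, the measured TCP pose, the force, the opening and the grip force at its end, in the units of the state.
- telemetry.observe(): the state, without advancing time (a new reading comes with each control period).
- optics.get_image(name): name is "scene" or "top" or "wrist"; returns a dict with "image" (400x640x3 uint8, red, green, blue), "range_z" (400x640 float32, m along the optical axis (not along the pixel's ray), 0 where there is no reading), "K" (3x3 intrinsics, pixels), "k1" (the pictures are not rectified: a ray, as slopes to the right and down, at radius r is drawn at 1 + k1 r^2 times it, then the intrinsics apply), "rvec" (rotation vector, rad) and "tvec" (3), from world to camera coordinates, as OpenCV has them; the wrist camera has in their place "hand_eye" (4x4, takes a point from camera to tool coordinates, whose origin is the TCP and whose axes are the flange's). Camera axes: x right, y down, z forward; pixel columns grow to the right and rows downward; lengths in m; the calibration is good to about 2 mm. A picture is of the moment at which its call begins: read the wrist's pose just before it.
- env.close_job(): hands the job in; it is judged then, once.
The state is a dict: "time_s": time; "q": joint angles; "qvel": joint speeds; "joint_efforts": joint torques, N m; "position": TCP position; "tool_rot": TCP orientation; "ft_force": force on the tool from outside, world axes, zero at the start; "wrist_torque": the same for the moment, N m; "grip_width": finger opening in m; "gripper_force": force on a finger pad.
Only numpy, scipy, OpenCV 4.12 (cv2) and the standard library are available. Lean on these libraries where they do the work, as an engineer would, in place of code of your own. Each camera call takes 0.05 s, during which the arm holds its last target. There are 200 camera calls.

## Working session

There is one attempt and no reset: what is moved stays moved. The work goes in short steps, Python scripts to look and compute and a tool call to move; the robot and the scene stay as the last step left them, time stands still between calls to the robot, and variables do not carry over. Pictures are saved under pics/ and viewed, at most 10 in all, crops included, and the job is handed in when it is done.

Besides the shell and the picture viewer there is one more tool, called after ">>>" as a command line: name --argument value ..., lists and objects as JSON in quotes. send_rows: Moves the arm, as the interface text tells. Its arguments: {"type":"object","properties":{"deltas":{"type":"array"},"squeeze":{"type":"number"}},"required":["deltas"]}

```bash
mkdir -p pics
cat > h.py <<'E'
import numpy as np, cv2
from rig import telemetry, optics, env
def get(n):
    s=telemetry.observe(); d=optics.get_image(n)
    if n=="wrist":
        T=np.eye(4);T[:3,:3]=np.array(s["tool_rot"]);T[:3,3]=s["position"]
        d["c2w"]=T@np.array(d["hand_eye"])
    else:
        R=cv2.Rodrigues(np.array(d["rvec"],float))[0];T=np.eye(4);T[:3,:3]=R.T;T[:3,3]=-R.T@np.array(d["tvec"]).ravel();d["c2w"]=T
    return d
def slopes(d,uv):
    uv=np.array(uv,float).reshape(-1,1,2)
    return cv2.undistortPoints(uv,np.array(d["K"],float),np.array([d["k1"],0,0,0],float)).reshape(-1,2)
def onplane(d,uv,z):
    s=slopes(d,uv);r=np.c_[s,np.ones(len(s))]@d["c2w"][:3,:3].T;o=d["c2w"][:3,3]
    return o+r*((z-o[2])/r[:,2])[:,None]
def cloud(d):
    h,w=d["range_z"].shape;u,v=np.meshgrid(np.arange(w),np.arange(h))
    s=slopes(d,np.c_[u.ravel(),v.ravel()]);z=d["range_z"].ravel()
    p=np.c_[s*z[:,None],z]@d["c2w"][:3,:3].T+d["c2w"][:3,3]
    p[z==0]=np.nan
    return p.reshape(h,w,3)
def save(d,f): cv2.imwrite("pics/"+f,d["image"][:,:,::-1])
E
python3 - <<'E'
from h import *
s=telemetry.observe();print(s)
for n in("top","scene"):
    d=get(n);save(d,n+"0.png");print(n,d["K"],d["k1"],d["c2w"].round(3));np.savez(n+"0.npz",**d)
E
```

```text
{'time_s': 0.0, 'q': array([ 5.61894942e+01,  2.18418637e+01,  7.43841683e+01, -5.56789541e-04,
        8.38571415e+01, -1.23368314e+01]), 'qvel': array([-0.04871243, -0.05293986, -0.08485163,  0.00277235,  0.15639621,
        0.00314667]), 'joint_efforts': array([-2.75282546e-04, -4.48457980e+01, -2.31282306e+01, -1.54235668e-04,
        4.63802222e-03, -7.47742774e-06]), 'position': array([0.20121297, 0.51160592, 0.255707  ]), 'tool_rot': array([[-9.30586129e-01,  3.66072148e-01, -7.99740005e-04],
       [ 3.66072898e-01,  9.30585389e-01, -1.21152737e-03],
       [ 3.00719938e-04, -1.42019370e-03, -9.99998946e-01]]), 'ft_force': array([ 0.56647806,  0.43159552, -0.26092075]), 'wrist_torque': array([ 0.00237596,  0.00845886, -0.00103086]), 'gripper_force': 0.0, 'grip_width': 0.08542251923548114}
top [[402.28928402   0.         321.59243712]
 [  0.         402.28928402 202.35624832]
 [  0.           0.           1.        ]] -0.081787819930197 [[ 0.022 -0.982  0.188  0.319]
 [-1.    -0.024 -0.005  0.006]
 [ 0.009 -0.188 -0.982  1.155]
 [ 0.     0.     0.     1.   ]]
scene [[398.44815404   0.         319.28439297]
 [  0.         398.44815404 204.19506853]
 [  0.           0.           1.        ]] -0.0873408619927533 [[ 0.72  -0.486  0.496  0.044]
 [-0.694 -0.508  0.51  -0.489]
 [ 0.004 -0.712 -0.703  0.772]
 [ 0.     0.     0.     1.   ]]
```

View pics/top0.png

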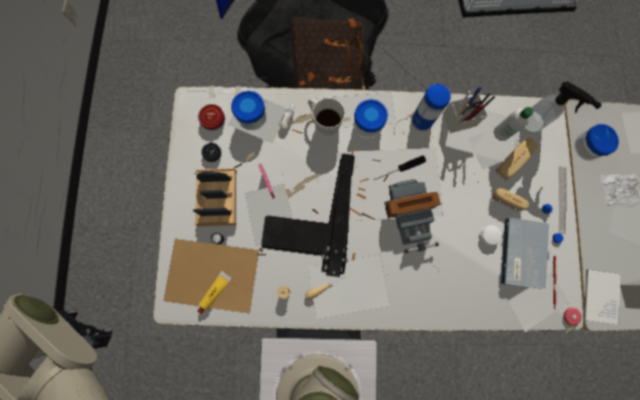

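View pics/scene0.png

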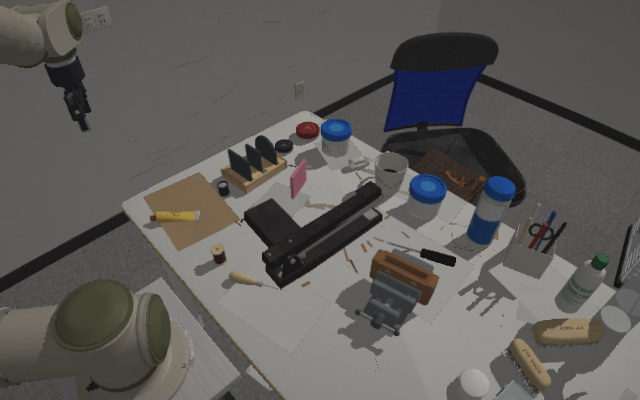

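The top view shows the rack at (216,196), with three stones at rows 178, 195 and 212. The vise and handle are at (412,205), the tin at (211,152), the loupe at (217,238) and the screwdriver at (405,165). In the scene view, the candidates for the stone are (238,163), (254,155) and (267,148). The last one looks round-topped. The pink look-alike is at (299,178). Next I'll take a close crop and some numbers.

Run:
```python
from h import *
L=lambda n:{k:v for k,v in np.load(n+"0.npz").items()}
s=L("scene");t=L("top")
a=cv2.resize(s["image"][120:200,200:320],None,fx=6,fy=6,interpolation=cv2.INTER_CUBIC)
a=cv2.convertScaleAbs(a,alpha=1.6,beta=10)
cv2.imwrite("pics/crop.png",a[:,:,::-1])
for n,d in(("top",t),("scene",s)):
    p=cloud(d)
    print(n)
    m=(p[...,2]>.045)&(p[...,2]<.11)&(p[...,0]>.2)&(p[...,0]<.6)&(p[...,1]>.15)&(p[...,1]<.42)
    k,l,st,c=cv2.connectedComponentsWithStats(m.astype(np.uint8))
    for i in range(1,k):
        if st[i,4]<25: continue
        q=p[l==i];print(st[i],q.mean(0).round(3),q.min(0).round(3),q.max(0).round(3))
        # top profile
    m=(p[...,2]>.076)&(p[...,2]<.1)&(p[...,0]>.2)&(p[...,0]<.6)&(p[...,1]<-.1)&(p[...,1]>-.4)
    k,l,st,c=cv2.connectedComponentsWithStats(m.astype(np.uint8))
    for i in range(1,k):
        if st[i,4]<40: continue
        q=p[l==i];rr=cv2.minAreaRect((q[:,:2]*1000).astype(np.float32));print("H",st[i],q.mean(0).round(3),rr)
```

```text
top
[196 171  34   9 232] [0.593 0.308 0.079] [0.588 0.266 0.045] [0.6   0.356 0.107]
[262 174   7  14  40] [0.585 0.157 0.078] [0.565 0.151 0.049] [0.6   0.167 0.084]
[200 190  26   7 158] [0.544 0.301 0.078] [0.54  0.273 0.046] [0.551 0.334 0.096]
[193 208  37   7 211] [0.494 0.3   0.08 ] [0.488 0.257 0.045] [0.502 0.348 0.097]
H [388 191  53  25 645] [ 0.528 -0.251  0.085] ((527.444091796875, -252.09161376953125), (48.59260177612305, 142.78924560546875), 12.010819435119629)
scene
[255 135  22  24 290] [0.593 0.305 0.073] [0.587 0.265 0.045] [0.6   0.355 0.102]
[245 144  17  22 218] [0.543 0.299 0.072] [0.539 0.271 0.045] [0.552 0.336 0.093]
[227 149  24  27 312] [0.493 0.298 0.072] [0.487 0.255 0.045] [0.502 0.348 0.094]
[295 166   7  13  41] [0.59  0.154 0.069] [0.575 0.15  0.045] [0.599 0.163 0.081]
H [ 372  249   67   42 1047] [ 0.527 -0.257  0.083] ((527.2557373046875, -254.18099975585938), (46.72859573364258, 142.19677734375), 13.132484436035156)
```

View pics/crop.png

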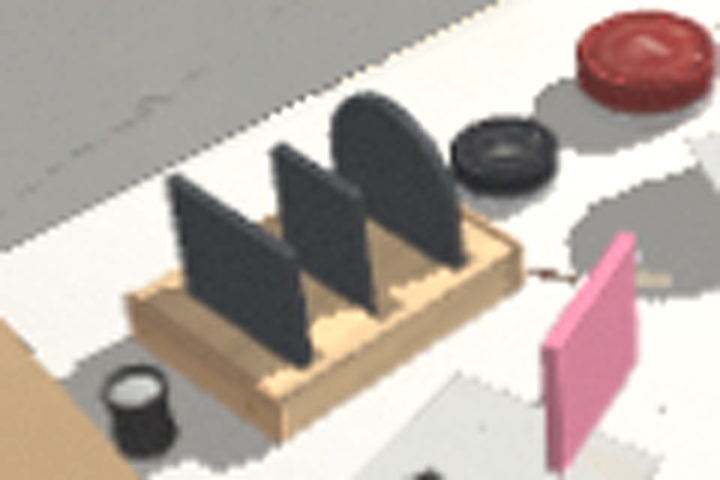

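The near stone, at scene (238,163) and top (212,212), is rectangular and full length, so it's the one to take. The middle stone is short, the far one is round-topped, and the pink one stays where it is. I'll move above the near stone.

>>> send_rows --deltas '[[[-0.0495,-0.0131,0,0,0,0,0],[-0.0495,-0.0131,0,0,0,0,0],[-0.0495,-0.0131,0,0,0,0,0],[-0.0495,-0.0131,0,0,0,0,0],[-0.0495,-0.0131,0,0,0,0,0],[-0.0495,-0.0131,0,0,0,0,0],[-0.0495,-0.0131,0,0,0,0,0],[0,0,0,0,0,0.17,0],[0,0,0,0,0,0.17,0],[0,0,0,0,0,0.17,0],[0,0,0,0,0,0.17,0],[0,0,0,0,0,0.17,0]]]'

```text
time_s: 1.6
position: [0.4901, 0.2996, 0.2559]
tool_rot: [[-0.334, 0.943, -0.001], [0.943, 0.334, -0.0], [-0.0, -0.001, -1.0]]
ft_force: [0.3, -0.2, -0.2]
grip_width: 0.0425
gripper_force: 0.0
```

>>> send_rows --deltas '[[[0,0,0,0,0,0.17,0],[0,0,0,0,0,0.17,0],[0,0,0,0,0,0,0],[0,0,0,0,0,0,0]]]'

```text
time_s: 2.1
position: [0.4902, 0.2996, 0.2561]
tool_rot: [[-0.009, 1.0, -0.0], [1.0, 0.009, -0.0], [-0.0, -0.0, -1.0]]
ft_force: [-0.8, 0.7, 0.2]
grip_width: 0.0428
gripper_force: 0.0
```

Run:
```python
from h import *
s=telemetry.observe();print(s["time_s"],s["position"],s["tool_rot"],s["grip_width"],s["q"])
d=get("wrist");save(d,"w1.png");np.savez("w10.npz",**d);print(d["c2w"].round(3))
p=cloud(d)
m=(p[...,2]>.06)&(p[...,2]<.115)&(p[...,0]>.44)&(p[...,1]>.2)&(p[...,1]<.4)
k,l,st,c=cv2.connectedComponentsWithStats(m.astype(np.uint8))
for i in range(1,k):
    if st[i,4]<60: continue
    q=p[l==i];print(st[i],q.mean(0).round(3),cv2.minAreaRect((q[:,:2]*1000).astype(np.float32)),np.percentile(q[:,2],95))
```

```text
2.1 [0.49016374 0.29959442 0.25614125] [[-9.29006528e-03  9.99956772e-01 -3.85439738e-04]
 [ 9.99956835e-01  9.29000598e-03 -1.55336752e-04]
 [-1.51749300e-04 -3.86866189e-04 -9.99999914e-01]] 0.042848354666332515 [ 1.96318802e+01  2.43055537e+01  7.03196279e+01 -9.66184280e-04
  8.53986089e+01  1.90996704e+01]
[[ 1.     0.01   0.002  0.489]
 [ 0.01  -0.965 -0.261  0.366]
 [-0.001  0.261 -0.965  0.373]
 [ 0.     0.     0.     1.   ]]
[ 430  116   29  103 2409] [0.591 0.316 0.085] ((593.434814453125, 312.57891845703125), (9.486141204833984, 88.77362060546875), 3.2821314334869385) 0.10097787036439768
[ 314  125   16  111 1231] [0.494 0.307 0.091] ((493.80841064453125, 304.5728454589844), (8.984025001525879, 89.20942687988281), 3.500046730041504) 0.09257302748772642
[ 373  142   17   77 1191] [0.542 0.307 0.086] ((543.366943359375, 305.1263732910156), (8.664043426513672, 59.73149490356445), 3.724061965942383) 0.09242643847196425
[ 598  226   42   77 2346] [0.758 0.228 0.078] ((762.5897827148438, 231.61431884765625), (63.41826248168945, 25.552167892456055), 88.69540405273438) 0.08683995684587588
```

>>> send_rows --deltas '[[[0.005,0.0036,0,0,0,-0.052,0],[0,0,0.03,0,0,0,0],[0,0,0.03,0,0,0,0],[0,0,0.03,0,0,0,0],[0,0,0.03,0,0,0,0],[0,0,0.03,0,0,0,0],[0,0,0.015,0,0,0,0],[0,0,0.013,0,0,0,0],[0,0,0,0,0,0,0],[0,0,0,0,0,0,0]]]' --squeeze 40

```text
time_s: 3.4
position: [0.4942, 0.3048, 0.0791]
tool_rot: [[-0.058, 0.998, 0.001], [0.998, 0.058, 0.0], [0.0, 0.001, -1.0]]
ft_force: [-0.5, -0.2, 0.9]
grip_width: 0.0423
gripper_force: 0.0
```

Run:
```python
from h import *
s=telemetry.observe();print(s["time_s"],s["position"],s["tool_rot"])
d=get("wrist");save(d,"w2.png")
```

```text
3.4 [0.49420677 0.30480417 0.07914714] [[-5.81688470e-02  9.98305755e-01  1.41587358e-03]
 [ 9.98306674e-01  5.81681997e-02  4.94159846e-04]
 [ 4.10963801e-04  1.44222076e-03 -9.99998876e-01]]
```

View pics/w2.png

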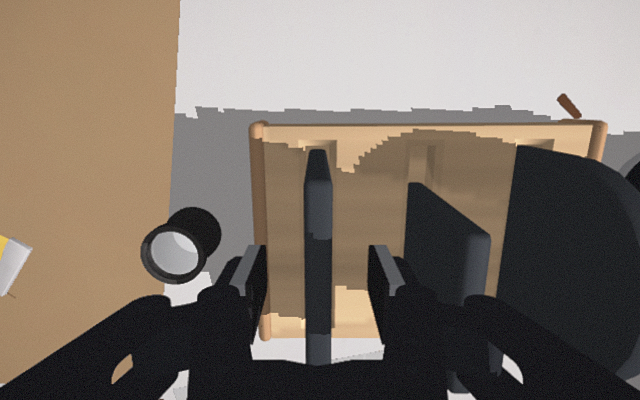

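The wrist view shows the stone (column 318) centred between the fingers (pads at columns 255 and 380). The fingers are clear of the loupe (180,250) and the short stone (450,240). Closing now.

>>> send_rows --deltas '[[[0,0,0,0,0,0,-0.5],[0,0,0,0,0,0,-1],[0,0,0,0,0,0,-1],[0,0,0,0,0,0,-1],[0,0,0,0,0,0,-1],[0,0,0,0,0,0,-1]]]' --squeeze 60

```text
time_s: 4.2
position: [0.494, 0.3047, 0.0788]
tool_rot: [[-0.058, 0.998, 0.001], [0.998, 0.058, 0.0], [0.0, 0.001, -1.0]]
ft_force: [0.9, 0.3, 5.0]
grip_width: 0.0082
gripper_force: 59.3
```

>>> send_rows --deltas '[[[0,0,-0.01,0,0,0,-1],[0,0,-0.01,0,0,0,-1],[0,0,-0.02,0,0,0,-1],[0,0,-0.03,0,0,0,-1],[0,0,-0.03,0,0,0,-1],[0,0,-0.03,0,0,0,-1],[0,0,0,0,0,0,-1],[0,0,0,0,0,0,-1]]]'

```text
time_s: 5.2
position: [0.4932, 0.3045, 0.2072]
tool_rot: [[-0.058, 0.998, -0.002], [0.998, 0.058, -0.001], [-0.001, -0.002, -1.0]]
ft_force: [-1.6, 0.1, -2.6]
grip_width: 0.0082
gripper_force: 58.6
```

>>> send_rows --deltas '[[[-0.025,-0.004,0,0,0,0,-1],[-0.05,-0.008,0,0,0,0,-1],[-0.055,-0.009,0,0,0,0,-1],[-0.06,-0.0096,0,0,0,0,-1],[-0.06,-0.0096,0,0,0,0,-1],[-0.06,-0.0096,0,0,0,0,-1],[-0.06,-0.0096,0,0,0,0,-1],[-0.06,-0.0096,0,0,0,0,-1],[-0.06,-0.0096,0,0,0,0,-1],[-0.055,-0.009,0,0,0,0,-1],[-0.05,-0.008,0,0,0,0,-1],[-0.025,-0.004,0,0,0,0,-1]]]'

```text
time_s: 6.7
position: [0.4294, -0.322, 0.2068]
tool_rot: [[-0.056, 0.998, -0.002], [0.998, 0.056, 0.002], [0.002, -0.002, -1.0]]
ft_force: [0.4, 0.7, -2.5]
grip_width: 0.008
gripper_force: 58.6
```

>>> send_rows --deltas '[[[0,0,0,0,0,-0.08,-1],[0,0,0,0,0,-0.08,-1],[0,0,0,0,0,0,-1],[0,0,0,0,0,0,-1],[0,0,0,0,0,0,-1]]]'

```text
time_s: 7.32
position: [0.4303, -0.3198, 0.2082]
tool_rot: [[-0.216, 0.976, -0.0], [0.976, 0.216, 0.0], [0.0, -0.0, -1.0]]
ft_force: [0.6, 0.8, -2.0]
grip_width: 0.0083
gripper_force: 58.6
```

Run:
```python
from h import *
s=telemetry.observe();print(s["time_s"],s["position"],s["tool_rot"],s["grip_width"],s["q"])
d=get("wrist");save(d,"w3.png");np.savez("w30.npz",**d)
p=cloud(d)
m=(p[...,2]>.075)&(p[...,2]<.095)&(p[...,0]>.47)
k,l,st,c=cv2.connectedComponentsWithStats(m.astype(np.uint8))
for i in range(1,k):
    if st[i,4]<60: continue
    q=p[l==i];print(st[i],q.mean(0).round(3),cv2.minAreaRect((q[:,:2]*1000).astype(np.float32)),np.percentile(q[:,2],[50,95]))
```

```text
7.325 [ 0.43033806 -0.31981938  0.20821148] [[-2.15794984e-01  9.76438677e-01 -1.86944218e-04]
 [ 9.76438662e-01  2.15795023e-01  2.18367049e-04]
 [ 2.53563664e-04 -1.35417048e-04 -9.99999959e-01]] 0.008295981917009018 [-4.92780753e+01  2.27477260e+01  8.12348860e+01  4.59323218e-05
  7.60338581e+01 -6.17402592e+01]
[  437    17    92   221 13004] [ 0.524 -0.246  0.084] ((524.9713745117188, -252.4080352783203), (46.65618896484375, 143.1844482421875), 13.707831382751465) [0.08506388 0.08648542]
```

View pics/w3.png

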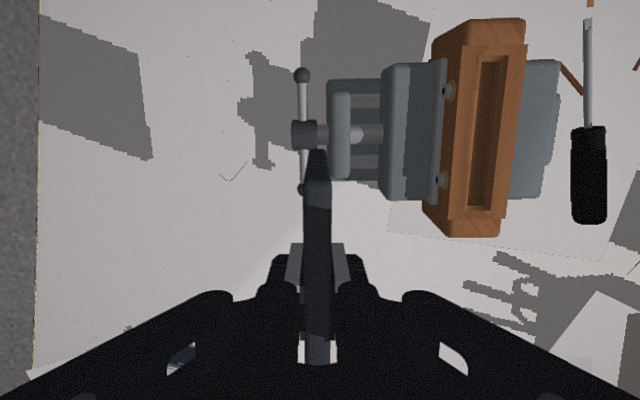

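The wrist view shows the handle's slot around (486,130), the held stone at (318,250) and the screwdriver at (590,170). Next I'll measure the slot and the held stone precisely with the same camera.

Run:
```python
from h import *
d=dict(np.load("w30.npz").items());p=cloud(d);z=p[...,2]
roi=np.zeros(z.shape,bool);roi[15:245,420:530]=1
top=(roi&(z>.0835)&(z<.09)).astype(np.uint8)
cs,hi=cv2.findContours(top,cv2.RETR_CCOMP,cv2.CHAIN_APPROX_NONE)
for c,h in zip(cs,hi[0]):
    if len(c)<60: continue
    q=onplane(d,c.reshape(-1,2),.086)[:,:2]*1000
    print("hole" if h[3]>=0 else "outer",cv2.minAreaRect(q.astype(np.float32)))
fl=roi&(z<.066)&(z>.055)
k,l,st,c=cv2.connectedComponentsWithStats(fl.astype(np.uint8))
for i in range(1,k):
    if st[i,4]<80: continue
    q=p[l==i];print("floor",st[i],np.median(q[:,2]),cv2.minAreaRect((q[:,:2]*1000).astype(np.float32)))
# stone in hand
t=np.array([0.43034,-0.31982])
R=np.array([[-.2158,.97644],[.97644,.2158]])
g=(p[...,:2]-t)@R   # tool x,y
m=(abs(g[...,1])<.0065)&(abs(g[...,0])<.06)&(z>.13)&(z<.23)
k,l,st,c=cv2.connectedComponentsWithStats(m.astype(np.uint8))
for i in range(1,k):
    if st[i,4]<80: continue
    q=g[l==i]*1000;zz=z[l==i];print("stone",st[i],q.min(0),q.max(0),np.percentile(zz,[1,50,95]))
    tm=(zz>np.percentile(zz,95)-.006);print(" top",np.percentile(q[tm],[1,99],axis=0),cv2.minAreaRect(q[tm].astype(np.float32)))
    for lo in range(-50,60,15):
        b=tm&(q[:,0]>=lo)&(q[:,0]<lo+15)
        if b.sum()>5: print(lo,np.percentile(q[b,1],[2,50,98]).round(1),np.median(zz[b]).round(4))
```

```text
outer ((526.7799072265625, -252.0523223876953), (41.43762969970703, 139.93154907226562), 13.493736267089844)
hole ((526.5641479492188, -252.4778289794922), (16.849102020263672, 97.857421875), 13.674609184265137)
floor [ 420   27   35  203 3592] 0.06161407537158478 ((500.31640625, -259.01080322265625), (20.507726669311523, 141.45858764648438), 13.617569923400879)
floor [ 509   60   21  140 1773] 0.061432097150934395 ((562.3687133789062, -244.95570373535156), (15.78849983215332, 99.90350341796875), 20.746299743652344)
floor [468  64  21 136 950] 0.06068994549910664 ((532.3827514648438, -251.49937438964844), (4.147730350494385, 94.35690307617188), 12.933552742004395)
stone [ 296  149   44  216 6966] [-21.06573759  -6.49399763] [44.76511402  6.49154158] [0.15914278 0.22060501 0.22242454]
 top [[-18.60719904  -6.3441478 ]
 [ 44.21997078   5.96183482]] ((11.85211181640625, -0.0061779022216796875), (12.974737167358398, 65.82826232910156), 89.955078125)
-20 [-6.2 -0.2  5.7] 0.2207
-5 [-6.3 -0.2  5.9] 0.2208
10 [-5.6 -0.2  5.9] 0.2207
25 [-4.7 -0.5  3.8] 0.2208
40 [-4.6 -0.5  3.7] 0.2205
```

>>> send_rows --deltas '[[[0.0075,0.0182,0,0,0,0,-1],[0.0075,0.0182,0,0,0,0,-1],[0.0076,0.0181,0,0,0,0,-1],[0.0076,0.0181,0,0,0,0,-1],[0.0076,0.0181,0,0,0,0,-1],[0.0076,0.0182,0,0,0,0,-1],[0,0,0,0,0,-0.02,-1],[0,0,0.02,0,0,0,-1],[0,0,0.02,0,0,0,-1],[0,0,0.004,0,0,0,-1],[0,0,0,0,0,0,-1],[0,0,0,0,0,0,-1]]]'

```text
time_s: 8.88
position: [0.527, -0.2525, 0.1652]
tool_rot: [[-0.236, 0.972, 0.001], [0.972, 0.236, -0.001], [-0.001, 0.001, -1.0]]
ft_force: [-0.3, -0.1, -2.4]
grip_width: 0.0084
gripper_force: 58.8
```

Run:
```python
from h import *
s=telemetry.observe();print(s["time_s"],s["position"]*1000,s["tool_rot"],s["ft_force"],s["grip_width"])
d=get("wrist");save(d,"w4.png")
```

```text
8.875 [ 527.02680824 -252.52309563  165.19677876] [[-2.35712880e-01  9.71822020e-01  1.18285301e-03]
 [ 9.71821975e-01  2.35714047e-01 -9.67741691e-04]
 [-1.21928776e-03  9.21413368e-04 -9.99998832e-01]] [-0.29216845 -0.08120208 -2.38710831] 0.008378017841485542
```

View pics/w4.png

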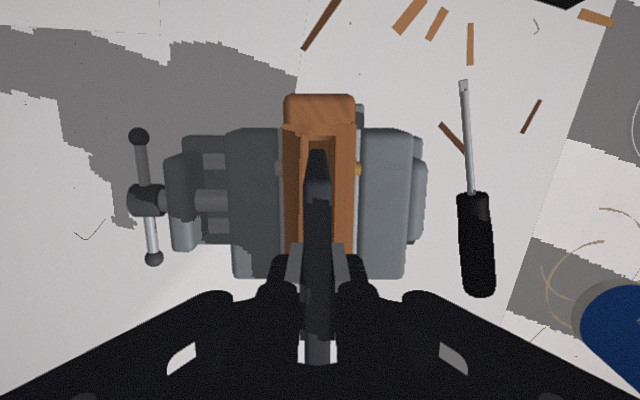

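The stone (column 318) is in line with the slot (columns 305–335). I'll descend gently.

>>> send_rows --deltas '[[[0.0004,0,0.004,0,0,0,-1],[0,0,0.004,0,0,0,-1],[0,0,0.003,0,0,0,-1],[0,0,0.002,0,0,0,-1],[0,0,0.001,0,0,0,-1],[0,0,0.001,0,0,0,-1],[0,0,0.001,0,0,0,-1],[0,0,0,0,0,0,-1]]]'

```text
time_s: 9.93
position: [0.5267, -0.2518, 0.1483]
tool_rot: [[-0.236, 0.972, -0.0], [0.972, 0.236, 0.0], [0.0, -0.0, -1.0]]
ft_force: [0.2, 0.3, -1.2]
grip_width: 0.0089
gripper_force: 58.8
```

>>> send_rows --deltas '[[[0,0,0.001,0,0,0,-1],[0,0,0.001,0,0,0,-1],[0,0,0,0,0,0,-1]]]'

```text
time_s: 10.3
position: [0.5267, -0.2518, 0.1462]
tool_rot: [[-0.236, 0.972, -0.0], [0.972, 0.236, 0.0], [0.0, -0.0, -1.0]]
ft_force: [-0.2, 0.2, -2.7]
grip_width: 0.0086
gripper_force: 58.8
```

>>> send_rows --deltas '[[[0,0,0.001,0,0,0,-1],[0,0,0.0015,0,0,0,-1],[0,0,0.0015,0,0,0,-1],[0,0,0.0015,0,0,0,-1],[0,0,0.0015,0,0,0,-1],[0,0,0.0015,0,0,0,-1],[0,0,0.0015,0,0,0,-1],[0,0,0.0015,0,0,0,-1],[0,0,0.001,0,0,0,-1],[0,0,0,0,0,0,-1],[0,0,0,0,0,0,-1]]]'

```text
time_s: 11.68
position: [0.5267, -0.2519, 0.1339]
tool_rot: [[-0.236, 0.972, 0.0], [0.972, 0.236, -0.0], [-0.0, 0.0, -1.0]]
ft_force: [-0.1, 0.1, -2.8]
grip_width: 0.0084
gripper_force: 58.8
```

>>> send_rows --deltas '[[[0,0,0.001,0,0,0,-1],[0,0,0.001,0,0,0,-1],[0,0,0.001,0,0,0,-1],[0,0,0.0005,0,0,0,-1],[0,0,0.0005,0,0,0,-1],[0,0,0,0,0,0,-1],[0,0,0,0,0,0,-1]]]'

```text
time_s: 12.55
position: [0.5267, -0.2518, 0.1299]
tool_rot: [[-0.236, 0.972, 0.0], [0.972, 0.236, -0.0], [-0.0, 0.0, -1.0]]
ft_force: [1.0, 0.5, -2.3]
grip_width: 0.0082
gripper_force: 58.8
```

>>> send_rows --deltas '[[[0,0,0.0004,0,0,0,-1],[0,0,0.0004,0,0,0,-1],[0,0,0,0,0,0,-1]]]'

```text
time_s: 12.92
position: [0.5267, -0.2518, 0.129]
tool_rot: [[-0.236, 0.972, -0.0], [0.972, 0.236, 0.0], [0.0, -0.0, -1.0]]
ft_force: [0.1, 0.5, -2.1]
grip_width: 0.0083
gripper_force: 58.8
```

>>> send_rows --deltas '[[[0,0,0.0004,0,0,0,-1],[0,0,0,0,0,0,-1],[0,0,0,0,0,0,-1]]]'

```text
time_s: 13.3
position: [0.5267, -0.2518, 0.1286]
tool_rot: [[-0.236, 0.972, -0.0], [0.972, 0.236, 0.0], [0.0, -0.0, -1.0]]
ft_force: [0.2, 0.7, -2.3]
grip_width: 0.0083
gripper_force: 58.8
```

>>> send_rows --deltas '[[[0,0,0.0003,0,0,0,-1],[0,0,0,0,0,0,-1],[0,0,0,0,0,0,-1]]]'

```text
time_s: 13.68
position: [0.5267, -0.2518, 0.1283]
tool_rot: [[-0.236, 0.972, 0.0], [0.972, 0.236, -0.0], [-0.0, 0.0, -1.0]]
ft_force: [-0.6, 1.4, -1.5]
grip_width: 0.0081
gripper_force: 58.8
```

>>> send_rows --deltas '[[[0,0,0.0003,0,0,0,-1],[0,0,0,0,0,0,-1],[0,0,0,0,0,0,-1]]]'

```text
time_s: 14.05
position: [0.5267, -0.2518, 0.128]
tool_rot: [[-0.236, 0.972, 0.0], [0.972, 0.236, -0.0], [-0.0, 0.0, -1.0]]
ft_force: [0.4, -0.3, -2.9]
grip_width: 0.0082
gripper_force: 58.8
```

>>> send_rows --deltas '[[[0,0,0.0003,0,0,0,-1],[0,0,0,0,0,0,-1],[0,0,0,0,0,0,-1]]]'

```text
time_s: 14.42
position: [0.5267, -0.2518, 0.1277]
tool_rot: [[-0.236, 0.972, 0.0], [0.972, 0.236, -0.0], [-0.0, 0.0, -1.0]]
ft_force: [0.1, -0.8, -1.7]
grip_width: 0.0079
gripper_force: 58.8
```

>>> send_rows --deltas '[[[0,0,0.0003,0,0,0,-1],[0,0,0,0,0,0,-1],[0,0,0,0,0,0,-1]]]'

```text
time_s: 14.8
position: [0.5267, -0.2518, 0.1274]
tool_rot: [[-0.236, 0.972, 0.0], [0.972, 0.236, -0.0], [-0.0, 0.0, -1.0]]
ft_force: [-0.9, 0.2, -2.5]
grip_width: 0.0078
gripper_force: 58.8
```

>>> send_rows --deltas '[[[0,0,0.0002,0,0,0,-1],[0,0,0,0,0,0,-1],[0,0,0,0,0,0,-1]]]'

```text
time_s: 15.18
position: [0.5267, -0.2518, 0.1272]
tool_rot: [[-0.236, 0.972, -0.0], [0.972, 0.236, 0.0], [0.0, 0.0, -1.0]]
ft_force: [-0.3, -0.7, -2.6]
grip_width: 0.008
gripper_force: 58.8
```

>>> send_rows --deltas '[[[0,0,0.0003,0,0,0,-1],[0,0,0,0,0,0,-1],[0,0,0,0,0,0,-1]]]'

```text
time_s: 15.55
position: [0.5267, -0.2518, 0.1269]
tool_rot: [[-0.236, 0.972, -0.0], [0.972, 0.236, 0.0], [0.0, -0.0, -1.0]]
ft_force: [0.1, -0.7, -1.7]
grip_width: 0.0086
gripper_force: 58.8
```

>>> send_rows --deltas '[[[0,0,0.0003,0,0,0,-1],[0,0,0,0,0,0,-1],[0,0,0,0,0,0,-1]]]'

```text
time_s: 15.92
position: [0.5267, -0.2518, 0.1268]
tool_rot: [[-0.236, 0.972, 0.0], [0.972, 0.236, -0.0], [-0.0, 0.0, -1.0]]
ft_force: [-0.2, 0.0, -0.2]
grip_width: 0.0084
gripper_force: 59.1
```

>>> send_rows --deltas '[[[0,0,0.0003,0,0,0,-1],[0,0,0,0,0,0,-1],[0,0,0,0,0,0,-1]]]'

```text
time_s: 16.3
position: [0.5268, -0.2518, 0.1268]
tool_rot: [[-0.236, 0.972, 0.0], [0.972, 0.236, -0.0], [-0.0, 0.0, -1.0]]
ft_force: [-1.3, 1.6, 5.1]
grip_width: 0.0082
gripper_force: 59.9
```

>>> send_rows --deltas '[[[0,0,0.0002,0,0,0,-1],[0,0,0,0,0,0,-1],[0,0,0,0,0,0,-1],[0,0,0,0,0,0,-1]]]'

```text
time_s: 16.8
position: [0.5268, -0.2518, 0.1268]
tool_rot: [[-0.236, 0.972, 0.001], [0.972, 0.236, -0.0], [-0.001, 0.0, -1.0]]
ft_force: [-1.4, 2.2, 6.1]
grip_width: 0.0086
gripper_force: 60.2
```

>>> send_rows --deltas '[[[0,0,0,0,0,0,-1],[0,0,0,0,0,0,-1],[0,0,0,0,0,0,-1],[0,0,0,0,0,0,-1]]]'

```text
time_s: 17.3
position: [0.5268, -0.2518, 0.1268]
tool_rot: [[-0.236, 0.972, 0.001], [0.972, 0.236, -0.0], [-0.001, 0.0, -1.0]]
ft_force: [-3.2, 1.8, 7.5]
grip_width: 0.0083
gripper_force: 60.2
```

>>> send_rows --deltas '[[[0,0,0,0,0,0,-1],[0,0,0,0,0,0,-1],[0,0,0,0,0,0,-1],[0,0,0,0,0,0,-1]]]'

```text
time_s: 17.8
position: [0.5268, -0.2518, 0.1268]
tool_rot: [[-0.236, 0.972, 0.001], [0.972, 0.236, -0.0], [-0.001, 0.0, -1.0]]
ft_force: [-2.1, 1.3, 6.8]
grip_width: 0.0082
gripper_force: 60.2
```

>>> send_rows --deltas '[[[0,0,0.00015,0,0,0,-1],[0,0,0,0,0,0,-1],[0,0,0,0,0,0,-1],[0,0,0,0,0,0,-1],[0,0,0,0,0,0,-1],[0,0,0,0,0,0,-1]]]'

```text
time_s: 18.55
position: [0.5268, -0.2518, 0.1268]
tool_rot: [[-0.236, 0.972, 0.001], [0.972, 0.236, -0.001], [-0.001, 0.001, -1.0]]
ft_force: [-2.8, 1.5, 8.3]
grip_width: 0.0083
gripper_force: 60.3
```

>>> send_rows --deltas '[[[0,0,0,0,0,0,-1],[0,0,0,0,0,0,-1]]]'

```text
time_s: 18.8
position: [0.5268, -0.2518, 0.1268]
tool_rot: [[-0.236, 0.972, 0.001], [0.972, 0.236, -0.001], [-0.001, 0.001, -1.0]]
ft_force: [-2.1, 1.9, 9.0]
grip_width: 0.0082
gripper_force: 60.3
```

Run:
```python
from h import *
s=telemetry.observe();print(s["time_s"],s["ft_force"],s["position"])
f=[]
for i in range(4): d=get("scene"); f.append(telemetry.observe()["ft_force"])
print(np.array(f).round(1))
a=d["image"][200:350,330:480];cv2.imwrite("pics/end.png",cv2.resize(a,None,fx=4,fy=4,interpolation=cv2.INTER_CUBIC)[:,:,::-1])
```

```text
18.8 [-2.12987623  1.8543486   8.95831463] [ 0.52679239 -0.25184515  0.12678111]
[[-2.2  1.2  7.9]
 [-1.8  1.5  8.7]
 [-1.8  1.2  8.2]
 [-2.9  1.9  8.4]]
```

View pics/end.png

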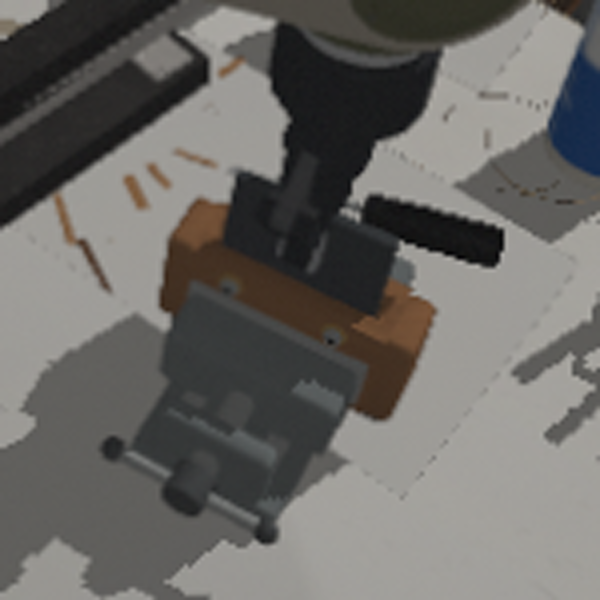

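The stone stands seated in the slot (crop 310,240), and the steady push is about 8.4 + 2.3 ≈ 11 N. I'm handing it in.

```bash
python3 -c "
from rig import env
print(env.close_job())"
```

```text
the job is handed in; nothing more can be done
None
```

The straight-edged stone is seated on the floor of the handle's slot and still held there with a steady push of about 11 N; I handed the job in at about 19 s, and the other two stones, the screwdriver, the tin and the loupe were left alone.

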